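# Change the twine spool on the counter stand

### The arm

A 6-joint arm with a two-finger parallel gripper is mounted at the origin on the work surface; the furniture and walls round the work are solid. World frame = base frame: x ahead of the robot, y to its left, z up, the work surface at z = 0. Lengths are in m, angles in degrees, forces in N, time in s.
With the tool pointing down it reaches from about 0.3 to 0.75 m from the base axis. Payload 8.5 kg.
Tool frame: the origin (TCP) lies between the finger pads; the fingertips stand 17 mm ahead of it and the grasp point (between the pads) lies 2 mm behind it; z points along the fingers, y is the line along which they close (so a half turn about z gives the same grasp; the last joint's range is limited). The gripper opens to 88 mm and grips with 3 to 60 N. Pads are 18 mm wide; open, the fingers measure 123 mm over their backs; the gripper's body (75 mm by 187 mm) begins 45 mm behind the grasp point.
Start: joints at [-88.711, 21.807, 74.336, -0, 83.858, -12.336], TCP at [0.13, -0.535, 0.256] pointing down, gripper open.
Joint ranges: [-178.18, 178.18], [-50.72, 133.34], [12.68, 142.11], [-81.47, 261.47], [9.98, 163.14], [-165.26, 165.26]. Speed limits (degrees/s): [136.94, 136.94, 180, 180, 180, 180].

### API

Orientations are given as a 3x3 rotation matrix whose columns are the frame's x, y, z axes.
In Python, from rig import manip gives the robot as it stands.
- The arm moves only by the tool jog_arm, never from a script. Its argument "targets" is a list of rows, each an object of numbers: "dx", "dy", "dz": the shift along the tool's x, y, z in mm; "turn": the turn about the tool's z in degrees. In form: [{"dx": .., "dy": .., "dz": .., "turn": ..}, ...]. A call has 1 to 10 rows; each row shifts and turns the commanded pose from where the row before left it, along the tool's axes as they then stand; what a row does not reach is not made up. A row lasts 1/8 s, in which the tool goes at most 62.5 mm and 10.7 degrees, less where a joint would pass 70% of its speed; a pose out of reach is approached as far as the arm can. A call is refused whole if a number of a shift passes 62.5 or a number of a turn 10.7, either way. A call with a gripper value outside its range is refused whole. "hand" is the closure, from 0 (fully open) to 1 (shut), set as the call begins (left out, the last holds). The fingers move at their own pace and stop on an object; "squeeze" is the grip in N (left out, the last holds). Time passes only in rows, so rows that do not move let the fingers close. It gives the time, the measured TCP pose, the force, the opening and the grip force at its end, in the units of the state.
- manip.read_state(): the state, without advancing time (a new reading comes with each control period).
- manip.snapshot(name): name is "side" or "top" or "wrist"; returns the picture (400x640x3 uint8, red, green, blue); there is no depth.
- manip.camera_params(name): a dict with "K" (3x3 intrinsics, pixels), "eye" and "attitude" of the camera in the world. Camera axes: x right, y down, z forward; pixel columns grow to the right and rows downward; lengths in m; the calibration is good to about 2 mm. A picture is of the moment at which its call begins: read the wrist's pose just before it. camera_params takes no time and is no camera call; for the wrist camera it gives the pose at the moment of the call.
- manip.job_done(): hands the job in; it is judged then, once.
Trained networks look in the newest picture that a camera, given by its name, has taken for a name from the list of things; names that differ only in an ending like _2 or _b are one class to them, and where a whole thing is asked for, a point or a joint stands for the part that bears it (a point fixed in the world has none). Each returns a list of dicts, best first, with "confidence" (0 to 1); they miss things now and then, are a little off and sometimes report something else, mostly with a low value. They report only what shows in the picture. A call takes as long as a camera call. They do not tell look-alikes from the thing itself.
- manip.recognise(camera, target): "centre" ([column, row] in pixels, amid what is visible of it).
- manip.trace(camera, target): "region" (400x640 bool, what is visible of it) and "centre" ([column, row] in pixels, amid what is visible of it).
The state is a dict: "t": time; "joint_pos": joint angles; "joint_velocities": joint speeds; "effort": joint torques, N m; "tool_pos": TCP position; "eef_rot": TCP orientation; "contact_force": force on the tool from outside, world axes, zero at the start; "moment": the same for the moment, N m; "finger_gap": opening from 0.0 (shut) to 1.0 (fully open); "grip_force": force on a finger pad.
Only numpy, scipy, OpenCV 4.12 (cv2) and the standard library are available. Lean on these libraries where they do the work, as an engineer would, in place of code of your own. Each camera call takes 0.05 s, during which the arm holds its last target. There are 200 camera calls.

### The job

The twine on the stand is used up: swing the guide arm aside, lift the empty core off the spindle and put it fully home on the free middle peg of the sloping rack, and lower the full spool from the rack gently onto the spindle until it sits down on the stand. Then swing the guide arm back to its stop so that its eye is over the spool again. Leave the part-used spool on its peg and the milk carton, sugar shaker and measuring jug standing where they are.

Things in the scene. Friction and masses are not known exactly. Their poses are not given: they have to be found in the camera images.
- stand: Fixed steel spool stand. Origin on the worktop under its upright spindle, z up. Base plate 116 (x) by 215 (y) mm, 16 mm thick, y = -157 to +58 mm; black seat, top 20 mm above the worktop; spindle 20 mm thick, tapered tip 110 mm above the worktop; 16 mm post at y = -115 mm carries the guide arm. It stands on the robot's left or right.
- stand_seat (a point): Middle of the stand's seat, on the spindle axis, 20 mm above the worktop: where the underside of a seated spool's base disc is centred.
- stand_hinge (a point): On the vertical hinge axis of the guide arm, at the arm's height (165 mm above the worktop).
- guide_arm (a joint): Turn of the guide arm about the post, rad, anticlockwise from above: 0 = against its stop, eye over the spindle (arm along the stand's +y); grows as it swings towards the stand's -x; 2.1 = other end. It stays where it is left. Starts at 0 to 0.2.
- guide_arm_knob (a point): Top end of the arm's round upright grip knob, black, 15 mm thick, 75 mm from the hinge axis, standing 33 mm above the arm rod (its top is 203 mm above the worktop). The knob can be pinched from above.
- guide_arm_eye (a point): Centre of the wire eye at the end of the arm (ring 32 mm across), 115 mm from the hinge axis, 165 mm above the worktop. With the arm rod (9 mm thick) it stands 35 mm over the top of a seated spool.
- rack: Low light-wood rack with a board that slopes 26 degrees, its face towards the robot, fixed to the worktop. Origin on the worktop under the foot of the middle peg; x away from the robot and up the slope, y to the left. 340 mm wide, about 130 mm deep, 95 mm high at the back.
- rack_board: The rack's sloping board. Origin at the foot of the middle peg on its face; z along the pegs (26 degrees from vertical, leaning towards the robot), y along the row to the left, x up the slope. Pegs at y = +110, 0, -110 mm, each 20 mm thick, 56 mm long, tapered tip. A 12 mm lip at the lower edge, 65 mm from the pegs.
- peg_middle (a point): Foot of the middle peg, on the board's face. This peg is free at the start: the empty core belongs here.
- full_spool: Full spool: white core with twine wound 80 mm thick. Origin at the centre of the underside of its base disc, z along the bore to the collar. Disc 84 mm across, 6 mm thick; twine from 6 to 68 mm; above it a bare collar, 36 mm outside, 68 to 110 mm, to hold it by; bore 25 mm all through. 0.2 to 0.42 kg. Starts on the left or right peg of the rack.
- part_spool: Part-used spool: the same core with twine only 54 mm thick, on the other end peg of the rack. To be left there.
- empty_core: Empty core: the same white core without twine (base disc 84 mm, tube 36 mm outside, 110 mm long, bore 25 mm). Origin at the centre of the underside of its base disc, z along the bore. At the start seated on the stand's spindle.
- sugar_shaker: Sugar shaker, 44 mm across and 90 mm high, standing in front of the work. Origin at the centre of its underside.
- milk_carton: Milk carton, 69 x 100 x 182 mm, standing behind the work. Origin at the centre of its underside.
- measuring_jug: Clear plastic measuring jug, 120 x 169 x 135 mm, standing at the front left. Origin at the centre of its underside.
Mind the look-alikes: they are no part of the job. What is shaped like the full_spool but pink or red is not meant.

How it is judged:
By the outcome, as a careful person would: the job done as asked, in the order asked, and still so for the second after the job is handed in, with the robot touching nothing.
It also fails if it takes over 72 s, if anything falls off the work surface, if the arm or the gripper's body presses on something with over 40 N, if the wrist force passes 120 N, or if a joint passes its speed limit or range.

## Working session

There is one attempt and no reset: what is moved stays moved. The work goes in short steps, Python scripts to look and compute and a tool call to move; the robot and the scene stay as the last step left them, time stands still between calls to the robot, and variables do not carry over. Pictures are saved under pics/ and viewed, at most 10 in all, crops included, and the job is handed in when it is done.

Besides the shell and the picture viewer there is one more tool, called after "Emit:" as a command line: name --argument value ..., lists and objects as JSON in quotes. jog_arm: Moves the arm, as the interface text tells. Its arguments: {"type":"object","properties":{"targets":{"type":"array"},"hand":{"type":"number"},"squeeze":{"type":"number"}},"required":["targets"]}

```bash
mkdir -p pics; ls
python3 - <<'E'
from rig import manip
import cv2,numpy as np
s=manip.read_state();print(s)
for n in("side","top"):
    im=manip.snapshot(n);cv2.imwrite(f"pics/{n}0.png",im[:,:,::-1])
    p=manip.camera_params(n);print(n,np.round(p["K"],1).tolist(),np.round(p["eye"],3),np.round(p["attitude"],3).tolist())
    for t in["stand","guide_arm_knob","guide_arm_eye","rack","full_spool","part_spool","empty_core","sugar_shaker","milk_carton","measuring_jug","peg_middle","stand_seat","stand_hinge"]:
        print(t,[(np.round(d["centre"]).tolist(),round(d["confidence"],2)) for d in manip.recognise(n,t)][:3])
E
```

```text
pics
{'t': 0.0, 'joint_pos': array([-8.87109260e+01,  2.18403870e+01,  7.43860257e+01, -1.31494074e-03,
        8.38584022e+01, -1.23353562e+01]), 'joint_velocities': array([ 0.04932555, -0.01689244, -0.05627559, -0.05530704,  0.03282804,
       -0.04229849]), 'effort': array([-3.60174854e-04, -4.37934780e+01, -2.24562049e+01,  7.13256723e-02,
        3.52418376e-02, -1.26301434e-04]), 'tool_pos': array([ 0.12954629, -0.53424848,  0.25513592]), 'eef_rot': array([[ 9.71860077e-01,  2.35558885e-01, -5.61143361e-05],
       [ 2.35558708e-01, -9.71858995e-01,  1.47940939e-03],
       [ 2.93952805e-04, -1.45099715e-03, -9.99998904e-01]]), 'contact_force': array([ 0.05988464,  0.08620145, -0.83505938]), 'moment': array([-0.00835584, -0.01025522,  0.08499358]), 'grip_force': 0.0, 'finger_gap': 0.9971494639224844}
side [[395.9, 0.0, 318.2], [0.0, 395.9, 200.3], [0.0, 0.0, 1.0]] [0.288 0.945 0.793] [[-0.959, -0.164, 0.23], [-0.282, 0.536, -0.795], [0.008, -0.828, -0.561]]
stand [([317.0, 175.0], 0.71)]
guide_arm_knob [([314.0, 143.0], 0.47)]
guide_arm_eye [([318.0, 141.0], 0.69)]
rack [([250.
[... 711 characters left out ...]
8.0], 0.72)]
guide_arm_eye [([416.0, 182.0], 0.63)]
rack [([262.0, 175.0], 0.67), ([261.0, 179.0], 0.26)]
full_spool [([376.0, 182.0], 0.74), ([288.0, 179.0], 0.69), ([351.0, 138.0], 0.69)]
part_spool [([228.0, 182.0], 0.57)]
empty_core [([378.0, 181.0], 0.84), ([404.0, 177.0], 0.31)]
sugar_shaker [([315.0, 239.0], 0.66)]
milk_carton [([310.0, 140.0], 0.89), ([400.0, 179.0], 0.66), ([376.0, 181.0], 0.62)]
measuring_jug [([222.0, 284.0], 0.93), ([395.0, 184.0], 0.69), ([380.0, 183.0], 0.47)]
peg_middle [([258.0, 176.0], 0.74), ([412.0, 182.0], 0.41), ([229.0, 181.0], 0.31)]
stand_seat [([399.0, 182.0], 0.56), ([313.0, 238.0], 0.21)]
stand_hinge [([396.0, 183.0], 0.76), ([402.0, 177.0], 0.31)]
```

Run:
```python
import cv2
a=cv2.imread("pics/side0.png");cv2.imwrite("pics/side0c.png",cv2.resize(a[80:380,170:570],(800,600),interpolation=cv2.INTER_CUBIC))
a=cv2.imread("pics/top0.png");cv2.imwrite("pics/top0c.png",cv2.resize(a[100:310,180:460],(800,600),interpolation=cv2.INTER_CUBIC))
```

```text
(no output)
```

View pics/side0c.png

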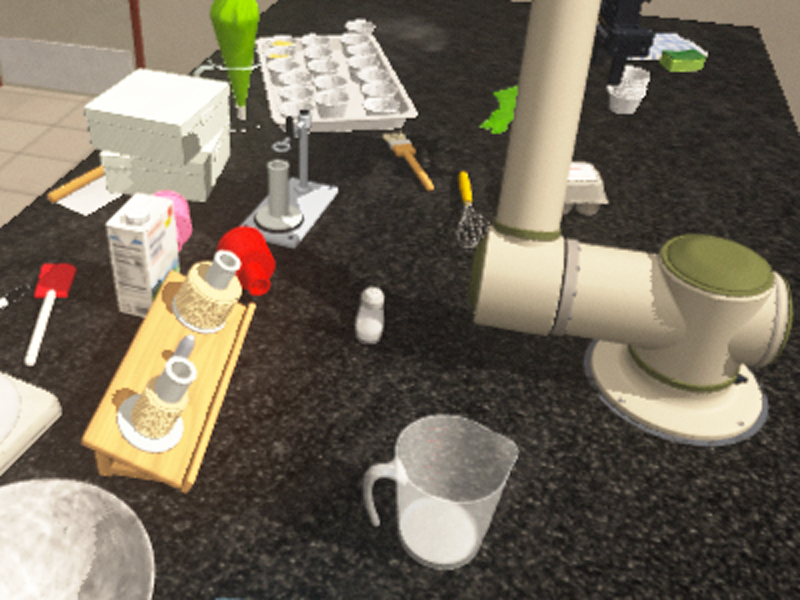

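View pics/top0c.png

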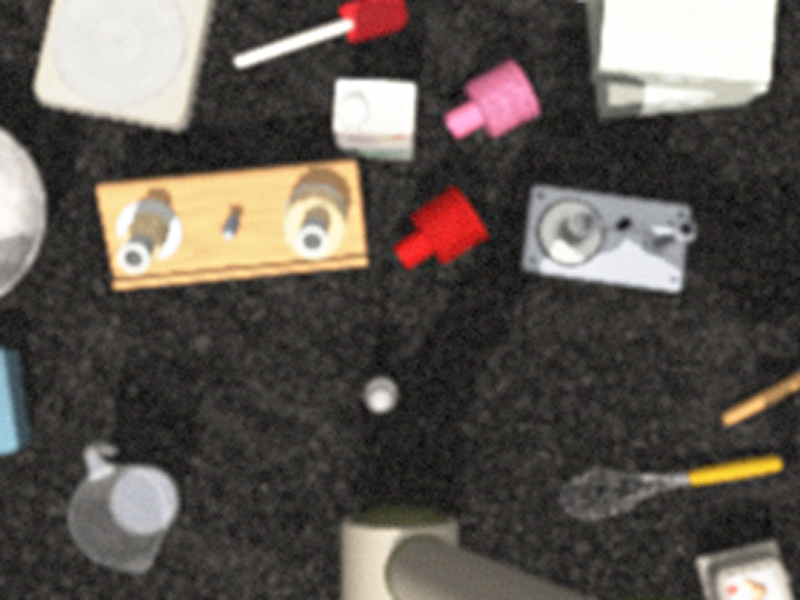

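The full spool is on the rack's right-hand peg (side view at about 275,225). The part-used spool is on the left-hand peg. The stand is on the robot's right with its post to the far right, and the red and pink look-alikes lie between rack and stand. Next I'll get rough positions and the wrist camera geometry.

```bash
cat > h.py <<'E'
import numpy as np,cv2
from rig import manip
def ray(p,px):
    K,e,R=(np.array(p[k]) for k in("K","eye","attitude"))
    d=R@np.linalg.inv(K)@[px[0],px[1],1.];return e,d/np.linalg.norm(d)
def at_z(p,px,z):
    e,d=ray(p,px);return e+d*(z-e[2])/d[2]
def proj(p,X):
    K,e,R=(np.array(p[k]) for k in("K","eye","attitude"))
    c=(np.atleast_2d(X)-e)@R@K.T;return c[:,:2]/c[:,2:]
def tri(rays):
    A=sum(np.eye(3)-np.outer(d,d) for e,d in rays);b=sum((np.eye(3)-np.outer(d,d))@e for e,d in rays)
    X=np.linalg.solve(A,b);return X,[np.linalg.norm(np.cross(X-e,d)) for e,d in rays]
E
python3 - <<'E'
from h import *
t=manip.camera_params("top");w=manip.camera_params("wrist");s=manip.read_state()
print(w["K"]);R=s["eef_rot"];print(R.T@(w["eye"]-s["tool_pos"]),np.round(R.T@w["attitude"],3))
f=lambda u,v:(180+u*.35,100+v*.35)
for n,px,z in[("core top",f(583,222),.13),("disc",f(570,235),.023),("knobtop",f(624,225),.2),("post",f(683,230),.165),("red",f(440,230),.04),("full collar",f(313,238),.14),("part collar",f(133,258),.14),("peg tip",f(230,232),.1),("carton",f(375,115),.18),("shaker",f(380,392),.09),("jug",f(125,515),.1),("rack BR",f(362,265),.03),("rack BL",f(113,290),.03),("pl",f(523,270),.016),("pl",f(535,186),.016),("pl",f(692,205),.016),("pl",f(683,292),.016)]:
    print(n,np.round(at_z(t,px,z),3))
E
```

```text
[[312.18364241   0.         322.45170555]
 [  0.         312.18364241 200.46460288]
 [  0.           0.           1.        ]]
[ 0.06904605  0.00014654 -0.12913414] [[ 0.    -0.963 -0.27 ]
 [ 1.     0.    -0.001]
 [ 0.001 -0.27   0.963]]
core top [ 0.657 -0.217  0.13 ]
disc [ 0.653 -0.217  0.023]
knobtop [ 0.645 -0.255  0.2  ]
post [ 0.645 -0.333  0.165]
red [ 0.655 -0.042  0.04 ]
full collar [0.63  0.118 0.14 ]
part collar [0.602 0.342 0.14 ]
peg tip [0.641 0.229 0.1  ]
carton [0.778 0.043 0.18 ]
shaker [0.44  0.033 0.09 ]
jug [0.281 0.35  0.1  ]
rack BR [0.607 0.062 0.03 ]
rack BL [0.568 0.396 0.03 ]
pl [ 0.605 -0.155  0.016]
pl [ 0.72  -0.17   0.016]
pl [ 0.697 -0.382  0.016]
pl [ 0.579 -0.37   0.016]
```

```bash
cat >> h.py <<'E'
def yaw_of(R): return np.degrees(np.arctan2(R[1,0],R[0,0]))
def plan(*wps):
    """wps: (x,y,z,yaw,rows); prints rounded rows from the measured pose"""
    s=manip.read_state();p=np.array(s["tool_pos"])*1e3;y=yaw_of(s["eef_rot"]);out=[]
    for X,Y,Z,W,n in wps:
        g=np.array([X,Y,Z])*1e3;dw=(W-y+180)%360-180;p0,y0=p.copy(),y
        for i in range(1,n+1):
            d=p0+(g-p0)*i/n-p;c,sn=np.cos(np.radians(y)),np.sin(np.radians(y))
            a=np.round([c*d[0]+sn*d[1],sn*d[0]-c*d[1],-d[2]]);t=round(-(y0+dw*i/n-y),0)
            out.append("{"+f'"dx":{a[0]:.0f},"dy":{a[1]:.0f},"dz":{a[2]:.0f},"turn":{t:.0f}'+"}")
            p=p+[c*a[0]+sn*a[1],sn*a[0]-c*a[1],-a[2]];y-=t
    for i in range(0,len(out),10): print("["+",".join(out[i:i+10])+"]")
    print("end",np.round(p),round(y,1))
E
python3 -c "
from h import *
plan((.35,-.42,.33,45,6),(.61,-.24,.345,83,8))"
```

```text
[{"dx":40,"dy":-10,"dz":-12,"turn":-5},{"dx":41,"dy":-6,"dz":-13,"turn":-5},{"dx":41,"dy":-3,"dz":-12,"turn":-6},{"dx":42,"dy":2,"dz":-13,"turn":-5},{"dx":41,"dy":5,"dz":-12,"turn":-5},{"dx":40,"dy":9,"dz":-12,"turn":-5},{"dx":39,"dy":7,"dz":-2,"turn":-5},{"dx":38,"dy":10,"dz":-2,"turn":-5},{"dx":37,"dy":13,"dz":-2,"turn":-4},{"dx":37,"dy":16,"dz":-2,"turn":-5}]
[{"dx":34,"dy":19,"dz":-2,"turn":-5},{"dx":33,"dy":22,"dz":-1,"turn":-5},{"dx":31,"dy":25,"dz":-2,"turn":-5},{"dx":28,"dy":28,"dz":-2,"turn":-4}]
end [ 610. -240.  345.] 82.6
```

Emit:
jog_arm --targets '[{"dx":40,"dy":-10,"dz":-12,"turn":-5},{"dx":41,"dy":-6,"dz":-13,"turn":-5},{"dx":41,"dy":-3,"dz":-12,"turn":-6},{"dx":42,"dy":2,"dz":-13,"turn":-5},{"dx":41,"dy":5,"dz":-12,"turn":-5},{"dx":40,"dy":9,"dz":-12,"turn":-5},{"dx":39,"dy":7,"dz":-2,"turn":-5},{"dx":38,"dy":10,"dz":-2,"turn":-5},{"dx":37,"dy":13,"dz":-2,"turn":-4},{"dx":37,"dy":16,"dz":-2,"turn":-5}]'

```text
t: 2.65
tool_pos: [0.4808, -0.329, 0.3378]
eef_rot: [[0.442, 0.897, 0.0], [0.897, -0.442, -0.0], [-0.0, 0.0, -1.0]]
contact_force: [0.3, -0.9, 0.4]
finger_gap: 0.995
grip_force: 0.0
```

Emit:
jog_arm --targets '[{"dx":34,"dy":19,"dz":-2,"turn":-5},{"dx":33,"dy":22,"dz":-1,"turn":-5},{"dx":31,"dy":25,"dz":-2,"turn":-5},{"dx":28,"dy":28,"dz":-2,"turn":-4},{"dx":0,"dy":0,"dz":0,"turn":0}]'

```text
t: 3.28
tool_pos: [0.6117, -0.2389, 0.344]
eef_rot: [[0.125, 0.992, -0.0], [0.992, -0.125, 0.001], [0.0, -0.0, -1.0]]
contact_force: [0.0, 0.1, -0.5]
finger_gap: 0.999
grip_force: 0.0
```

```bash
cat >> h.py <<'E'
import pickle
def shot(name,targets=(),cam="wrist"):
    p=manip.camera_params(cam);im=manip.snapshot(cam);cv2.imwrite(f"pics/{name}.png",im[:,:,::-1]);d={}
    for t in targets:
        d[t]=manip.trace(cam,t)
        print(t,[(np.round(q["centre"]).tolist(),round(q["confidence"],2)) for q in d[t]][:3])
    pickle.dump((p,d),open(f"pics/{name}.pkl","wb"));return p,im,d
E
python3 -c "
from h import *
s=manip.read_state();print(s['t'],s['tool_pos'],yaw_of(s['eef_rot']))
shot('w1',['stand','guide_arm_knob','guide_arm_eye','empty_core','stand_hinge','stand_seat'])"
```

```text
3.275 [ 0.61166981 -0.23891804  0.34397664] 82.81086180784611
stand [([354.0, 189.0], 0.84)]
guide_arm_knob [([362.0, 206.0], 0.65), ([356.0, 188.0], 0.46)]
guide_arm_eye []
empty_core [([349.0, 136.0], 0.75)]
stand_hinge [([357.0, 189.0], 0.56)]
stand_seat [([356.0, 189.0], 0.73)]
```

View pics/w1.png

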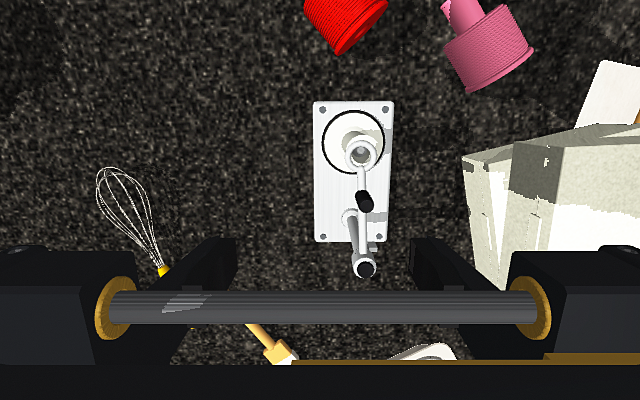

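The stand is clear in this view: seat at about (354,141), core top at (362,152), knob top at about (367,208) and hinge top at (365,268).

```bash
cat > m.py <<'E'
from h import *
p,d=pickle.load(open("pics/w1.pkl","rb"))
for n,px,z in[("c0",(313,101),.016),("c1",(394,101),.016),("c2",(391,242),.016),("c3",(313,242),.016),("seat",(354,141),.022),("coretop",(362,152),.13),("knobtop",(367,207),.203),("hinge",(365,268),.18)]:
    print(n,np.round(at_z(p,px,z),4))
im=cv2.imread("pics/w1.png")
cv2.imwrite("pics/w1c.png",cv2.resize(im[90:290,290:420],None,fx=3,fy=3,interpolation=cv2.INTER_CUBIC))
E
python3 m.py
```

```text
c0 [ 0.6086 -0.1521  0.016 ]
c1 [ 0.7208 -0.1662  0.016 ]
c2 [ 0.7025 -0.3778  0.016 ]
c3 [ 0.5804 -0.3624  0.016 ]
seat [ 0.6595 -0.2135  0.022 ]
coretop [ 0.6576 -0.216   0.13  ]
knobtop [ 0.6496 -0.2562  0.203 ]
hinge [ 0.6443 -0.3291  0.18  ]
```

View pics/w1c.png

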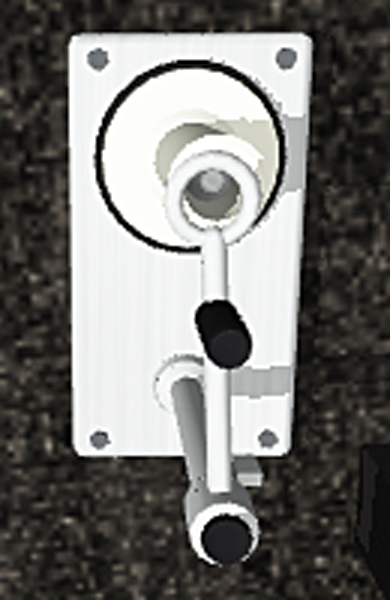

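```bash
python3 -c "
from h import *
plan((.6495,-.2545,.255,84,4))"
```

```text
[{"dx":-2,"dy":10,"dz":23,"turn":-0},{"dx":-2,"dy":11,"dz":22,"turn":-1},{"dx":-2,"dy":10,"dz":23,"turn":-0},{"dx":-2,"dy":10,"dz":22,"turn":-0}]
end [ 649. -254.  255.] 83.5
```

Emit:
jog_arm --targets '[{"dx":-2,"dy":10,"dz":23,"turn":0},{"dx":-2,"dy":11,"dz":22,"turn":-1},{"dx":-2,"dy":10,"dz":23,"turn":0},{"dx":-2,"dy":10,"dz":22,"turn":0},{"dx":0,"dy":0,"dz":0,"turn":0}]' --hand 0.6

```text
t: 4.25
tool_pos: [0.6499, -0.2534, 0.2521]
eef_rot: [[0.111, 0.994, -0.004], [0.994, -0.111, 0.002], [0.002, -0.004, -1.0]]
contact_force: [-0.8, -0.9, -0.0]
finger_gap: 0.458
grip_force: 0.0
```

```bash
python3 -c "
from h import *
s=manip.read_state();print(s['t'],s['tool_pos'],yaw_of(s['eef_rot']),s['finger_gap'])
shot('w2',['guide_arm_knob'])
p,im,d=shot('w2')
cv2.imwrite('pics/w2c.png',cv2.resize(im[100:330,220:440,::-1],None,fx=2.6,fy=2.6,interpolation=cv2.INTER_CUBIC))"
```

```text
4.25 [ 0.6499224  -0.2534031   0.25211172] 83.63260461622167 0.4575869569307321
guide_arm_knob [([323.0, 207.0], 0.7)]
```

View pics/w2c.png

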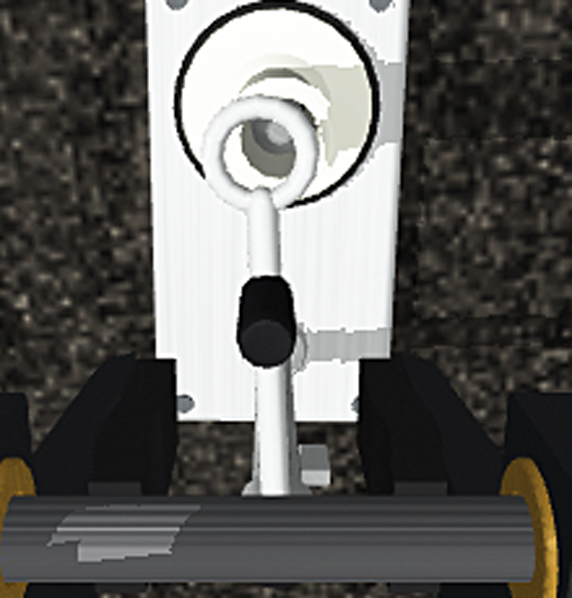

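In this closer view the knob top is at (322.7,232), the eye at (320.4,158.5) and the seat at (326.5,140.4), so I can triangulate with w1.

```bash
python3 -c "
from h import *
p1=pickle.load(open('pics/w1.pkl','rb'))[0];p2=pickle.load(open('pics/w2.pkl','rb'))[0]
for n,a,b in[('knob',(366.7,205),(322.7,231.9)),('eye',(361,152.7),(320.4,158.5)),('seat',(353.3,141.7),(326.5,140.4))]:
    X,r=tri([ray(p1,a),ray(p2,b)]);print(n,np.round(X,4),np.round(r,4))
print(at_z(p2,(322.7,231.9),.203),at_z(p2,(326.5,140.4),.02),at_z(p1,(353.3,141.7),.02),at_z(p2,(320.4,158.5),.165),at_z(p1,(361,152.7),.165))
plan((.6505,-.255,.194,84,3))
"
```

```text
knob [ 0.6495 -0.2542  0.2045] [0.0005 0.0005]
eye [ 0.6525 -0.2132  0.1674] [0.0015 0.0015]
seat [ 0.6587 -0.215   0.0181] [0.0003 0.0003]
[ 0.64966174 -0.25522955  0.203     ] [ 0.65861805 -0.21516561  0.02      ] [ 0.65856684 -0.21451063  0.02      ] [ 0.65252797 -0.21503544  0.165     ] [ 0.65273163 -0.21194679  0.165     ]
[{"dx":-0,"dy":0,"dz":21,"turn":-0},{"dx":-1,"dy":0,"dz":20,"turn":-0},{"dx":-0,"dy":1,"dz":21,"turn":-0}]
end [ 651. -255.  194.] 83.6
```

Emit:
jog_arm --targets '[{"dx":0,"dy":0,"dz":21,"turn":-2},{"dx":-1,"dy":0,"dz":20,"turn":-1},{"dx":-1,"dy":0,"dz":20,"turn":0},{"dx":0,"dy":0,"dz":0,"turn":0}]'

```text
t: 4.9
tool_pos: [0.6494, -0.2552, 0.1936]
eef_rot: [[0.059, 0.998, -0.001], [0.998, -0.059, 0.001], [0.001, -0.001, -1.0]]
contact_force: [-0.2, 0.2, 0.4]
finger_gap: 0.401
grip_force: 0.0
```

Emit:
jog_arm --targets '[{"dx":0,"dy":0,"dz":0},{"dx":0,"dy":0,"dz":0},{"dx":0,"dy":0,"dz":0},{"dx":0,"dy":0,"dz":0}]' --hand 1 --squeeze 6

```text
schema error: expected keys dx, dy, dz, turn
```

Emit:
jog_arm --targets '[{"dx":0,"dy":0,"dz":0,"turn":0},{"dx":0,"dy":0,"dz":0,"turn":0},{"dx":0,"dy":0,"dz":0,"turn":0}]' --hand 1 --squeeze 6

```text
t: 5.28
tool_pos: [0.65, -0.2554, 0.1949]
eef_rot: [[0.059, 0.998, 0.002], [0.998, -0.059, -0.001], [-0.001, 0.002, -1.0]]
contact_force: [-1.2, 0.3, 3.3]
finger_gap: 0.163
grip_force: 6.0
```

Emit:
jog_arm --targets '[{"dx":-1,"dy":-13,"dz":0,"turn":-10},{"dx":-1,"dy":-13,"dz":0,"turn":-10},{"dx":-1,"dy":-13,"dz":0,"turn":-10},{"dx":-1,"dy":-13,"dz":0,"turn":-10},{"dx":-1,"dy":-13,"dz":0,"turn":-10}]'

```text
t: 5.9
tool_pos: [0.5908, -0.2779, 0.1949]
eef_rot: [[-0.731, 0.682, 0.002], [0.682, 0.731, -0.0], [-0.001, 0.001, -1.0]]
contact_force: [1.2, 0.6, 2.5]
finger_gap: 0.163
grip_force: 6.0
```

Emit:
jog_arm --targets '[{"dx":-1.5,"dy":-13,"dz":0,"turn":-10},{"dx":-1,"dy":-13,"dz":0,"turn":-10},{"dx":-1,"dy":-13,"dz":0,"turn":-10},{"dx":-1.5,"dy":-13,"dz":0,"turn":-10},{"dx":-1,"dy":-13,"dz":0,"turn":-10},{"dx":0,"dy":0,"dz":0,"turn":0}]'

```text
t: 6.65
tool_pos: [0.5705, -0.3396, 0.1948]
eef_rot: [[-0.993, -0.116, -0.0], [-0.116, 0.993, -0.002], [0.0, -0.002, -1.0]]
contact_force: [-4.2, -0.6, 4.5]
finger_gap: 0.17
grip_force: 6.0
```

Emit:
jog_arm --targets '[{"dx":0,"dy":0,"dz":0,"turn":0},{"dx":0,"dy":0,"dz":0,"turn":0},{"dx":0,"dy":0,"dz":-25,"turn":0},{"dx":0,"dy":0,"dz":-40,"turn":0}]' --hand 0

```text
t: 7.15
tool_pos: [0.5709, -0.3378, 0.2582]
eef_rot: [[-0.993, -0.116, -0.002], [-0.116, 0.993, 0.002], [0.002, 0.003, -1.0]]
contact_force: [0.9, -1.4, 0.6]
finger_gap: 0.596
grip_force: 0.0
```

```bash
python3 -c "
from h import *
s=manip.read_state();print(s['t'],s['tool_pos'],s['finger_gap'])
plan((.6586,-.2148,.25,84,10),(.6586,-.2148,.11,84,6))
"
```

```text
7.15 [ 0.57091818 -0.33777739  0.25818986] 0.5964032102031732
[{"dx":-10,"dy":11,"dz":1,"turn":10},{"dx":-8,"dy":13,"dz":1,"turn":11},{"dx":-6,"dy":14,"dz":0,"turn":10},{"dx":-2,"dy":15,"dz":1,"turn":10},{"dx":-1,"dy":15,"dz":1,"turn":10},{"dx":3,"dy":15,"dz":1,"turn":11},{"dx":5,"dy":14,"dz":1,"turn":10},{"dx":7,"dy":13,"dz":1,"turn":10},{"dx":10,"dy":12,"dz":0,"turn":10},{"dx":12,"dy":10,"dz":1,"turn":11}]
[{"dx":-0,"dy":-0,"dz":23,"turn":-0},{"dx":-0,"dy":-0,"dz":24,"turn":-0},{"dx":-0,"dy":-0,"dz":23,"turn":-0},{"dx":-0,"dy":-0,"dz":23,"turn":-0},{"dx":-0,"dy":-0,"dz":24,"turn":-0},{"dx":-1,"dy":-0,"dz":23,"turn":-0}]
end [ 659. -215.  110.] -276.4
```

Emit:
jog_arm --targets '[{"dx":-10,"dy":11,"dz":1,"turn":10.2},{"dx":-8,"dy":13,"dz":1,"turn":10.4},{"dx":-6,"dy":14,"dz":0,"turn":10.4},{"dx":-2,"dy":15,"dz":1,"turn":10.3},{"dx":-1,"dy":15,"dz":1,"turn":10.3},{"dx":3,"dy":15,"dz":1,"turn":10.3},{"dx":5,"dy":14,"dz":1,"turn":10.3},{"dx":7,"dy":13,"dz":1,"turn":10.3},{"dx":10,"dy":12,"dz":0,"turn":10.3},{"dx":12,"dy":10,"dz":1,"turn":10.2}]'

```text
t: 8.4
tool_pos: [0.66, -0.2144, 0.2506]
eef_rot: [[0.117, 0.993, -0.0], [0.993, -0.117, 0.0], [0.0, -0.0, -1.0]]
contact_force: [0.9, 0.6, -0.0]
finger_gap: 0.996
grip_force: 0.0
```

```bash
python3 -c "
from h import *
p,im,d=shot('w3',['empty_core','guide_arm_knob'])
cv2.imwrite('pics/w3c.png',im[:,:,::-1])
s=manip.read_state();print(s['t'],s['tool_pos'],s['finger_gap'])
plan((.6586,-.2148,.11,84,6))
"
```

```text
empty_core [([320.0, 175.0], 0.6)]
guide_arm_knob [([306.0, 353.0], 0.57), ([318.0, 236.0], 0.2)]
8.55 [ 0.65978004 -0.2145045   0.25045224] 0.9985019359879256
[{"dx":-0,"dy":-0,"dz":23,"turn":-0},{"dx":-0,"dy":-0,"dz":24,"turn":-0},{"dx":-0,"dy":-1,"dz":23,"turn":-0},{"dx":-0,"dy":0,"dz":24,"turn":-0},{"dx":-0,"dy":0,"dz":23,"turn":-0},{"dx":-0,"dy":-0,"dz":23,"turn":-0}]
end [ 659. -214.  110.] 83.9
```

View pics/w3.png

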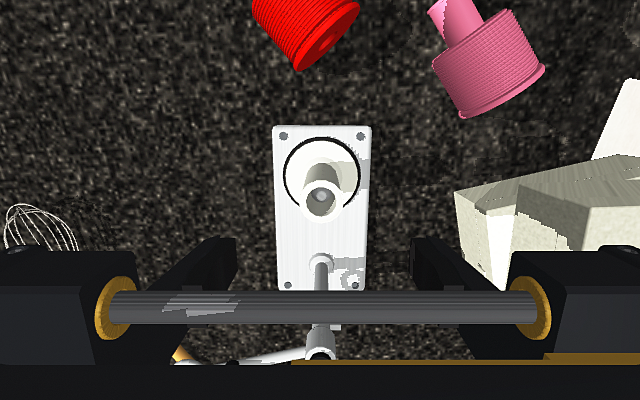

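The arm is swung aside and the core top at (321,201) lies between the fingers. I'll go down and grip it.

Emit:
jog_arm --targets '[{"dx":0,"dy":0,"dz":23,"turn":0},{"dx":0,"dy":0,"dz":24,"turn":0},{"dx":0,"dy":-1,"dz":23,"turn":0},{"dx":0,"dy":0,"dz":24,"turn":0},{"dx":0,"dy":0,"dz":23,"turn":0},{"dx":0,"dy":0,"dz":23,"turn":0},{"dx":0,"dy":0,"dz":0,"turn":0}]'

```text
t: 9.43
tool_pos: [0.6576, -0.2153, 0.1092]
eef_rot: [[0.108, 0.994, -0.003], [0.994, -0.108, 0.002], [0.001, -0.003, -1.0]]
contact_force: [0.1, -0.7, 0.7]
finger_gap: 1.0
grip_force: 0.0
```

Emit:
jog_arm --targets '[{"dx":0,"dy":0,"dz":0,"turn":0},{"dx":0,"dy":0,"dz":0,"turn":0},{"dx":0,"dy":0,"dz":0,"turn":0},{"dx":0,"dy":0,"dz":0,"turn":0}]' --hand 1 --squeeze 10

```text
t: 9.93
tool_pos: [0.6586, -0.2151, 0.1111]
eef_rot: [[0.111, 0.994, 0.0], [0.994, -0.111, -0.0], [-0.0, 0.0, -1.0]]
contact_force: [-0.9, -0.2, 0.6]
finger_gap: 0.572
grip_force: 0.0
```

Emit:
jog_arm --targets '[{"dx":0,"dy":0,"dz":0,"turn":0},{"dx":0,"dy":0,"dz":0,"turn":0},{"dx":0,"dy":0,"dz":0,"turn":0},{"dx":0,"dy":0,"dz":-10,"turn":0},{"dx":0,"dy":0,"dz":-20,"turn":0},{"dx":0,"dy":0,"dz":-30,"turn":0},{"dx":0,"dy":0,"dz":-30,"turn":0},{"dx":0,"dy":0,"dz":-30,"turn":0},{"dx":0,"dy":0,"dz":-15,"turn":0}]'

```text
t: 11.05
tool_pos: [0.6588, -0.2151, 0.248]
eef_rot: [[0.111, 0.994, 0.003], [0.994, -0.111, -0.001], [-0.001, 0.003, -1.0]]
contact_force: [0.2, 0.0, 0.6]
finger_gap: 0.408
grip_force: 10.0
```

```bash
python3 -c "
from h import *
plan((.57,.15,.31,186.7,11))
"
```

```text
[{"dx":32,"dy":-12,"dz":-6,"turn":-9},{"dx":34,"dy":-6,"dz":-5,"turn":-10},{"dx":34,"dy":-1,"dz":-6,"turn":-9},{"dx":34,"dy":5,"dz":-6,"turn":-9},{"dx":32,"dy":10,"dz":-5,"turn":-10},{"dx":31,"dy":15,"dz":-6,"turn":-9},{"dx":27,"dy":20,"dz":-5,"turn":-10},{"dx":24,"dy":25,"dz":-6,"turn":-9},{"dx":20,"dy":28,"dz":-6,"turn":-9},{"dx":15,"dy":31,"dz":-5,"turn":-10}]
[{"dx":9,"dy":32,"dz":-6,"turn":-9}]
end [570. 150. 310.] 186.6
```

Emit:
jog_arm --targets '[{"dx":32,"dy":-12,"dz":-6,"turn":-9},{"dx":34,"dy":-6,"dz":-5,"turn":-10},{"dx":34,"dy":-1,"dz":-6,"turn":-9},{"dx":34,"dy":5,"dz":-6,"turn":-9},{"dx":32,"dy":10,"dz":-5,"turn":-10},{"dx":31,"dy":15,"dz":-6,"turn":-9},{"dx":27,"dy":20,"dz":-5,"turn":-10},{"dx":24,"dy":25,"dz":-6,"turn":-9},{"dx":20,"dy":28,"dz":-6,"turn":-9},{"dx":15,"dy":31,"dz":-5,"turn":-10}]'

```text
t: 12.3
tool_pos: [0.5773, 0.1185, 0.3017]
eef_rot: [[-0.999, 0.036, -0.001], [0.036, 0.999, -0.0], [0.001, -0.0, -1.0]]
contact_force: [0.0, -0.4, -1.0]
finger_gap: 0.409
grip_force: 10.0
```

Emit:
jog_arm --targets '[{"dx":9,"dy":32,"dz":-6,"turn":-9},{"dx":0,"dy":0,"dz":0,"turn":0},{"dx":0,"dy":0,"dz":0,"turn":0}]'

```text
t: 12.68
tool_pos: [0.5702, 0.1492, 0.3073]
eef_rot: [[-0.994, -0.113, -0.001], [-0.113, 0.994, -0.0], [0.001, -0.0, -1.0]]
contact_force: [-0.3, -0.0, -0.4]
finger_gap: 0.4
grip_force: 10.0
```

```bash
python3 -c "
from h import *
s=manip.read_state();print(s['t'],s['tool_pos'],yaw_of(s['eef_rot']),s['finger_gap'])
shot('w4')
plan((.57,.285,.31,186.7,4))
"
```

```text
12.675 [0.57015097 0.14924388 0.30732385] -173.48693953028368 0.400161513119065
[{"dx":-4,"dy":34,"dz":-1,"turn":-0},{"dx":-4,"dy":34,"dz":-0,"turn":-0},{"dx":-3,"dy":33,"dz":-1,"turn":-0},{"dx":-4,"dy":34,"dz":-1,"turn":-0}]
end [570. 285. 310.] -173.5
```

View pics/w4.png

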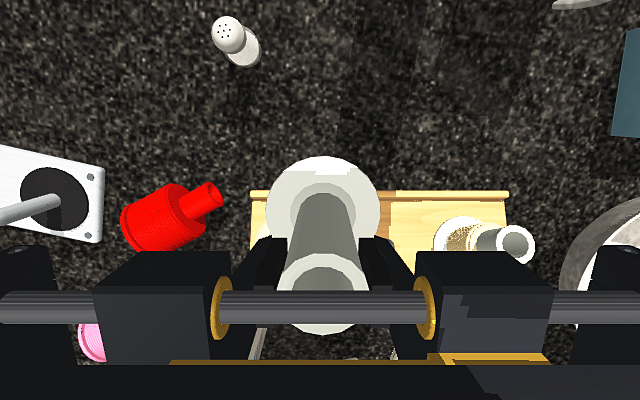

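```bash
python3 -c "
from h import *
plan((.66,.14,.31,186.6,3))
"
```

```text
[{"dx":-29,"dy":-6,"dz":-1,"turn":-0},{"dx":-30,"dy":-7,"dz":-1,"turn":-0},{"dx":-29,"dy":-6,"dz":-1,"turn":-0}]
end [660. 140. 310.] -173.5
```

Emit:
jog_arm --targets '[{"dx":-29,"dy":-6,"dz":-1,"turn":0},{"dx":-30,"dy":-7,"dz":-1,"turn":0},{"dx":-29,"dy":-6,"dz":-1,"turn":0},{"dx":0,"dy":0,"dz":0,"turn":0}]'

```text
t: 13.22
tool_pos: [0.6611, 0.1394, 0.309]
eef_rot: [[-0.994, -0.112, -0.002], [-0.112, 0.994, -0.0], [0.002, 0.0, -1.0]]
contact_force: [-0.4, -0.0, -0.2]
finger_gap: 0.407
grip_force: 10.0
```

```bash
python3 -c "
from h import *
s=manip.read_state();print(s['t'],s['tool_pos'],yaw_of(s['eef_rot']),s['finger_gap'])
shot('w5')
plan((.655,.325,.31,186.6,5))
"
```

```text
13.225 [0.66111771 0.13938082 0.30897931] -173.55685012154092 0.4068978180984093
[{"dx":-3,"dy":37,"dz":-0,"turn":-0},{"dx":-3,"dy":37,"dz":-0,"turn":-0},{"dx":-3,"dy":37,"dz":-0,"turn":-0},{"dx":-4,"dy":37,"dz":-0,"turn":-0},{"dx":-3,"dy":37,"dz":-0,"turn":-0}]
end [655. 325. 310.] -173.5
```

Emit:
jog_arm --targets '[{"dx":0,"dy":37,"dz":0,"turn":0},{"dx":-1,"dy":37,"dz":0,"turn":0},{"dx":-1,"dy":37,"dz":0,"turn":0},{"dx":-2,"dy":37,"dz":0,"turn":0},{"dx":-2,"dy":37,"dz":0,"turn":0},{"dx":0,"dy":0,"dz":0,"turn":0},{"dx":0,"dy":0,"dz":0,"turn":0}]'

```text
t: 14.15
tool_pos: [0.6441, 0.3246, 0.311]
eef_rot: [[-0.993, -0.115, -0.0], [-0.115, 0.993, -0.0], [0.0, -0.0, -1.0]]
contact_force: [-0.3, -0.5, -0.7]
finger_gap: 0.406
grip_force: 10.0
```

```bash
python3 -c "
from h import *
s=manip.read_state();print(s['t'],s['tool_pos'],yaw_of(s['eef_rot']),s['finger_gap'])
shot('w6')
a=cv2.imread('pics/w5.png')[60:250,250:640];b=cv2.imread('pics/w6.png')[60:250,20:410]
cv2.imwrite('pics/w56.png',cv2.resize(np.vstack([a,b]),None,fx=1.55,fy=1.55,interpolation=cv2.INTER_CUBIC))
"
```

```text
14.15 [0.64410353 0.32463487 0.31100982] -173.4222269347611 0.4058996644143583
```

View pics/w56.png

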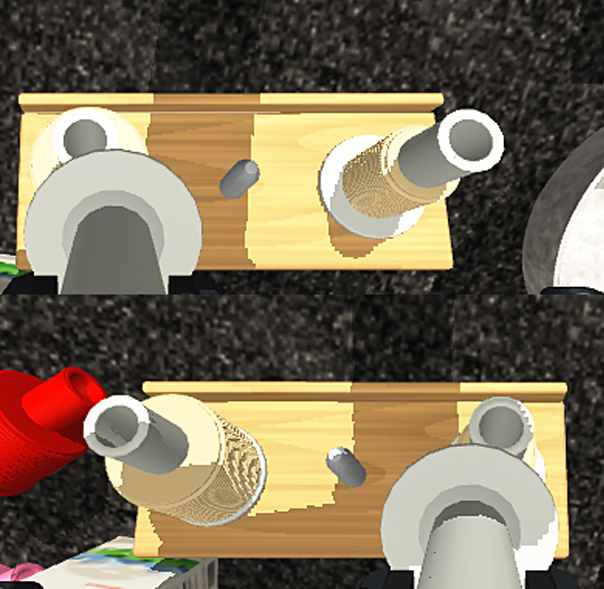

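Middle peg tip is at (411,171) in view A and (237,164) in view B. Full spool's collar top is at (304,150) and (95,145.5). I'll triangulate these.

Run:
```python
from h import *
A=pickle.load(open('pics/w5.pkl','rb'))[0];B=pickle.load(open('pics/w6.pkl','rb'))[0]
X={}
for n,a,b in[('tip',(411.3,171),(237.4,164.2)),('foot',(399,180.6),(247.1,178.4)),('fulltop',(304.5,149.7),(94.8,145.5)),('parttop',(553.9,151),(342.6,144.2)),('lipR',(262.9,123.2),(112.9,119.7)),('lipL',(535.2,123.2),(385.8,119.7))]:
    X[n],r=tri([ray(A,a),ray(B,b)]);print(n,np.round(X[n],4),np.round(r,4))
c=np.cos(np.radians(26));s=np.sin(np.radians(26))
for u in("lip","pt"):
    d=(X['lipL']-X['lipR']) if u=="lip" else X['parttop']-X['fulltop'];print(u,np.linalg.norm(d),np.degrees(np.arctan2(-d[0],d[1])))
mid=(X['fulltop']+X['parttop'])/2;y=np.radians(6.7);a=np.array([-s*np.cos(y),-s*np.sin(y),c])
print("foot from collars",mid-.11*a,"from tip",X['tip']-.056*a, "from full",X['fulltop']-.11*a)
```

```text
tip [0.6389 0.2326 0.1085] [0.0012 0.0012]
foot [0.661  0.2338 0.0642] [0.0011 0.0011]
fulltop [0.625  0.1194 0.1604] [0.0006 0.0006]
parttop [0.5999 0.3375 0.1622] [0.0008 0.0008]
lipR [0.6121 0.06   0.0408] [0.0004 0.0004]
lipL [0.5737 0.3961 0.0386] [0. 0.]
lip 0.3383095772318771 6.508802000353105
pt 0.2194531634683345 6.564598301533689
foot from collars [0.66034068 0.2340769  0.062433  ] from tip [0.66324304 0.23546586 0.05812664] from full [0.67288453 0.12507374 0.06149245]
```

```bash
python3 -c "
from h import *
plan((.640,.2325,.30,186.55,3),(.638,.232,.216,186.55,4))
"
```

```text
[{"dx":5,"dy":-30,"dz":4,"turn":-0},{"dx":5,"dy":-30,"dz":3,"turn":-0},{"dx":5,"dy":-31,"dz":4,"turn":-0},{"dx":0,"dy":0,"dz":21,"turn":-0},{"dx":1,"dy":0,"dz":21,"turn":-0},{"dx":0,"dy":0,"dz":21,"turn":-0},{"dx":1,"dy":0,"dz":21,"turn":-0}]
end [638. 232. 216.] -173.5
```

Emit:
jog_arm --targets '[{"dx":5,"dy":-30,"dz":4,"turn":0},{"dx":5,"dy":-30,"dz":3,"turn":0},{"dx":5,"dy":-31,"dz":4,"turn":0},{"dx":0,"dy":0,"dz":21,"turn":0},{"dx":1,"dy":0,"dz":21,"turn":0},{"dx":0,"dy":0,"dz":21,"turn":0},{"dx":1,"dy":0,"dz":21,"turn":0},{"dx":0,"dy":0,"dz":0,"turn":0}]' --squeeze 6

```text
t: 15.2
tool_pos: [0.6374, 0.2318, 0.2147]
eef_rot: [[-0.994, -0.114, -0.003], [-0.114, 0.994, -0.001], [0.003, -0.0, -1.0]]
contact_force: [0.1, -0.4, 0.3]
finger_gap: 0.408
grip_force: 6.0
```

```bash
python3 -c "
from h import *
s=manip.read_state();print(s['t'],s['tool_pos'],s['contact_force'])
p,im,d=shot('s1',cam='side')
cv2.imwrite('pics/s1c.png',cv2.resize(im[150:340,190:370,::-1],None,fx=3,fy=3,interpolation=cv2.INTER_CUBIC))
plan((.638,.232,.188,186.55,4))
"
```

```text
15.2 [0.63744013 0.23182065 0.21469307] [ 0.10539011 -0.37519594  0.29864906]
[{"dx":-0,"dy":-0,"dz":7,"turn":-0},{"dx":-0,"dy":-0,"dz":7,"turn":-0},{"dx":-0,"dy":-0,"dz":7,"turn":-0},{"dx":-0,"dy":-0,"dz":7,"turn":-0}]
end [638. 232. 188.] -173.5
```

View pics/s1c.png

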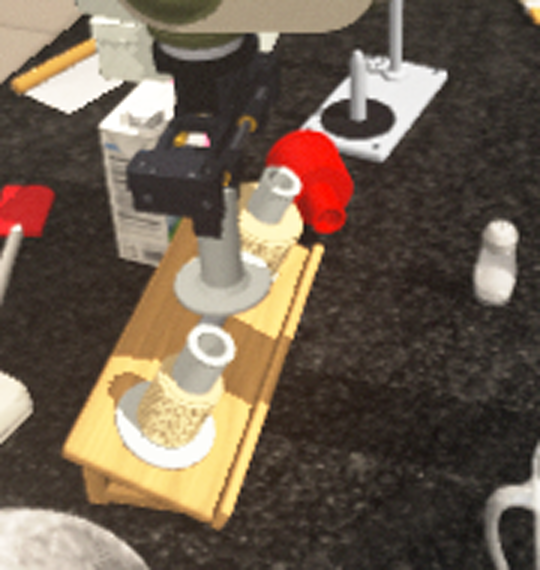

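The core hangs upright just above the peg tip. I'll lower it until the tip enters the bore, watching the force.

Emit:
jog_arm --targets '[{"dx":0,"dy":0,"dz":7,"turn":0},{"dx":0,"dy":0,"dz":6,"turn":0},{"dx":0,"dy":0,"dz":4,"turn":0},{"dx":0,"dy":0,"dz":4,"turn":0},{"dx":0,"dy":0,"dz":0,"turn":0}]'

```text
t: 15.88
tool_pos: [0.6379, 0.2332, 0.1944]
eef_rot: [[-0.993, -0.115, -0.0], [-0.115, 0.993, -0.0], [0.0, -0.0, -1.0]]
contact_force: [0.3, -0.2, -0.1]
finger_gap: 0.408
grip_force: 6.0
```

Emit:
jog_arm --targets '[{"dx":0,"dy":0,"dz":3,"turn":0},{"dx":0,"dy":0,"dz":3,"turn":0},{"dx":0,"dy":0,"dz":2,"turn":0},{"dx":0,"dy":0,"dz":0,"turn":0}]'

```text
t: 16.38
tool_pos: [0.6379, 0.2331, 0.1866]
eef_rot: [[-0.993, -0.115, -0.0], [-0.115, 0.993, -0.0], [0.0, -0.0, -1.0]]
contact_force: [0.4, -0.1, -1.0]
finger_gap: 0.409
grip_force: 6.0
```

Emit:
jog_arm --targets '[{"dx":6,"dy":0,"dz":0,"turn":0},{"dx":6,"dy":0,"dz":1,"turn":0},{"dx":6,"dy":0,"dz":1,"turn":0},{"dx":6,"dy":0,"dz":2,"turn":0},{"dx":0,"dy":0,"dz":0,"turn":0}]'

```text
t: 17.0
tool_pos: [0.6136, 0.2304, 0.1828]
eef_rot: [[-0.993, -0.115, -0.0], [-0.115, 0.993, -0.0], [0.0, -0.0, -1.0]]
contact_force: [0.5, -0.1, 0.1]
finger_gap: 0.404
grip_force: 6.0
```

Emit:
jog_arm --targets '[{"dx":6,"dy":0,"dz":2,"turn":0},{"dx":4,"dy":0,"dz":2,"turn":0},{"dx":-2,"dy":0,"dz":5,"turn":0},{"dx":-3,"dy":0,"dz":6,"turn":0},{"dx":0,"dy":0,"dz":0,"turn":0}]'

```text
t: 17.62
tool_pos: [0.6093, 0.2297, 0.1669]
eef_rot: [[-0.993, -0.115, -0.001], [-0.115, 0.993, -0.0], [0.001, -0.0, -1.0]]
contact_force: [1.0, 0.8, -0.3]
finger_gap: 0.402
grip_force: 6.0
```

Emit:
jog_arm --targets '[{"dx":-3,"dy":0,"dz":6,"turn":0},{"dx":-3,"dy":0,"dz":6,"turn":0},{"dx":-2,"dy":0,"dz":5,"turn":0},{"dx":-2,"dy":0,"dz":4,"turn":0},{"dx":0,"dy":0,"dz":0,"turn":0}]'

```text
t: 18.25
tool_pos: [0.6191, 0.2309, 0.1463]
eef_rot: [[-0.993, -0.115, -0.0], [-0.115, 0.993, -0.0], [0.0, -0.0, -1.0]]
contact_force: [0.8, 0.3, -0.7]
finger_gap: 0.403
grip_force: 6.0
```

Emit:
jog_arm --targets '[{"dx":-1,"dy":0,"dz":2,"turn":0},{"dx":-1,"dy":0,"dz":2,"turn":0},{"dx":0,"dy":0,"dz":1,"turn":0},{"dx":0,"dy":0,"dz":0,"turn":0}]'

```text
t: 18.75
tool_pos: [0.6211, 0.2303, 0.1429]
eef_rot: [[-0.993, -0.115, 0.001], [-0.115, 0.993, -0.002], [-0.0, -0.002, -1.0]]
contact_force: [-3.1, -4.8, 6.5]
finger_gap: 0.399
grip_force: 6.0
```

Emit:
jog_arm --targets '[{"dx":0,"dy":0,"dz":0,"turn":0},{"dx":0,"dy":0,"dz":0,"turn":0},{"dx":0,"dy":0,"dz":0,"turn":0},{"dx":0,"dy":0,"dz":-25,"turn":0},{"dx":0,"dy":0,"dz":-40,"turn":0},{"dx":0,"dy":0,"dz":-50,"turn":0},{"dx":-20,"dy":0,"dz":-20,"turn":0}]' --hand 0

```text
t: 19.62
tool_pos: [0.6409, 0.2339, 0.2809]
eef_rot: [[-0.993, -0.116, 0.005], [-0.116, 0.993, 0.001], [-0.005, 0.0, -1.0]]
contact_force: [-0.3, -0.3, -0.5]
finger_gap: 1.002
grip_force: 0.0
```

```bash
python3 -c "
from h import *
s=manip.read_state();print(s['t'],s['tool_pos'],s['finger_gap'])
p,im,d=shot('w7',['empty_core','full_spool','part_spool'])
y=np.radians(6.55);a=np.array([-.4384*np.cos(y),-.4384*np.sin(y),.8988]);F=np.array([.6615,.2345,.0605]);yd=np.array([-np.sin(y),np.cos(y),0])
for n,k in(('core',0),('full',-.11),('part',.11)):
    print(n,'top',proj(p,F+k*yd+.11*a),'base',proj(p,F+k*yd))
g=im.copy()
for k in(0,-.11,.11):
    for h in(0,.11):
        q=proj(p,F+k*yd+h*a)[0];cv2.circle(g,(int(q[0]),int(q[1])),2,(255,0,0),-1)
cv2.imwrite('pics/w7m.png',g[:,:,::-1])
"
```

```text
19.625 [0.64091241 0.23389171 0.28085973] 1.002024992851904
empty_core [([320.0, 185.0], 0.8), ([10.0, 150.0], 0.63), ([211.0, 182.0], 0.36)]
full_spool [([76.0, 158.0], 0.65), ([211.0, 184.0], 0.61), ([60.0, 249.0], 0.53)]
part_spool [([426.0, 186.0], 0.81), ([209.0, 184.0], 0.43)]
core top [[320.12839803 166.11685147]] base [[320.60246427 193.08345518]]
full top [[183.90244868 165.87545869]] base [[225.31610028 192.931994  ]]
part top [[456.10366835 166.35780006]] base [[415.76611217 193.2347213 ]]
```

```bash
cat > chk.py <<'E'
from h import *
Y=np.radians(6.55);a=np.array([-.4384*np.cos(Y),-.4384*np.sin(Y),.8988]);F=np.array([.6615,.2345,.0605]);yd=np.array([-np.sin(Y),np.cos(Y),0])
def sil(p,O,ax,parts=((0,.042),(.006,.042),(.11,.018)),tube=((.0,.018),(.11,.018))):
    u=np.cross(ax,[0,1,0]);u/=np.linalg.norm(u);v=np.cross(ax,u);th=np.linspace(0,2*np.pi,60)
    m=np.zeros((400,640),np.uint8)
    for grp in(parts[:2],tube):
        P=np.vstack([proj(p,O+h*ax+r*(np.cos(th)[:,None]*u+np.sin(th)[:,None]*v)) for h,r in grp])
        cv2.fillConvexPoly(m,cv2.convexHull(np.round(P).astype(np.int32)),1)
    return m.astype(bool)
def iou(a,b): return (a&b).sum()/(a|b).sum()
if __name__=="__main__":
    p,d=pickle.load(open("pics/w7.pkl","rb"));M=d["empty_core"][0]["region"]
    for h in(0,.003,.006,.01,.015,.03): 
        print(h,[round(iou(sil(p,F+h*a+dx*np.array([1,0,0]),a),M),3) for dx in(-.004,-.002,0,.002)])
    im=cv2.imread("pics/w7.png",0);print(M.sum(),np.argwhere(M).min(0),np.argwhere(M).max(0),np.argwhere(sil(p,F,a)).min(0),np.argwhere(sil(p,F,a)).max(0))
    c=cv2.HoughCircles(cv2.GaussianBlur(im[120:240,260:380],(3,3),0),cv2.HOUGH_GRADIENT,1,8,param1=120,param2=14,minRadius=10,maxRadius=32)
    print(None if c is None else c[0][:6]+[260,120,0])
E
python3 chk.py
```

```text
0 [np.float64(0.955), np.float64(0.927), np.float64(0.878), np.float64(0.828)]
0.003 [np.float64(0.943), np.float64(0.936), np.float64(0.891), np.float64(0.842)]
0.006 [np.float64(0.924), np.float64(0.932), np.float64(0.907), np.float64(0.861)]
0.01 [np.float64(0.896), np.float64(0.906), np.float64(0.914), np.float64(0.879)]
0.015 [np.float64(0.857), np.float64(0.879), np.float64(0.886), np.float64(0.889)]
0.03 [np.float64(0.749), np.float64(0.782), np.float64(0.794), np.float64(0.803)]
4702 [140 284] [226 357] [145 284] [229 358]
[[320.5        161.5         22.39999962]
 [319.5        171.5         31.39999962]
 [312.5        156.5         24.60000038]
 [320.5        188.5         14.89999962]
 [315.5        197.5         27.89999962]
 [310.5        186.5         25.70000076]]
```

```bash
python3 -c "
from h import *
plan((.632,.1204,.25,186.55,4),(.632,.1204,.145,186.55,5))
"
```

```text
[{"dx":5,"dy":-28,"dz":6,"turn":0},{"dx":6,"dy":-28,"dz":7,"turn":0},{"dx":5,"dy":-28,"dz":6,"turn":0},{"dx":6,"dy":-27,"dz":6,"turn":0},{"dx":-0,"dy":-0,"dz":21,"turn":0},{"dx":-0,"dy":-0,"dz":21,"turn":0},{"dx":-0,"dy":-0,"dz":21,"turn":0},{"dx":-0,"dy":-0,"dz":21,"turn":0},{"dx":-0,"dy":-0,"dz":21,"turn":0}]
end [631. 121. 145.] -173.4
```

Emit:
jog_arm --targets '[{"dx":5,"dy":-28,"dz":6,"turn":0},{"dx":6,"dy":-28,"dz":7,"turn":0},{"dx":5,"dy":-28,"dz":6,"turn":0},{"dx":6,"dy":-27,"dz":6,"turn":0},{"dx":0,"dy":0,"dz":21,"turn":0},{"dx":0,"dy":0,"dz":21,"turn":0},{"dx":0,"dy":0,"dz":21,"turn":0},{"dx":0,"dy":0,"dz":21,"turn":0},{"dx":-1,"dy":0,"dz":21,"turn":0},{"dx":0,"dy":0,"dz":0,"turn":0}]'

```text
t: 21.08
tool_pos: [0.6311, 0.1209, 0.1441]
eef_rot: [[-0.993, -0.115, -0.006], [-0.115, 0.993, 0.0], [0.006, 0.001, -1.0]]
contact_force: [0.5, 0.2, 0.4]
finger_gap: 0.999
grip_force: 0.0
```

Emit:
jog_arm --targets '[{"dx":0,"dy":0,"dz":0,"turn":0},{"dx":0,"dy":0,"dz":0,"turn":0},{"dx":0,"dy":0,"dz":0,"turn":0},{"dx":0,"dy":0,"dz":0,"turn":0},{"dx":0,"dy":0,"dz":0,"turn":0},{"dx":0,"dy":0,"dz":0,"turn":0},{"dx":0,"dy":0,"dz":0,"turn":0}]' --hand 1 --squeeze 25

```text
t: 21.95
tool_pos: [0.6327, 0.1207, 0.1466]
eef_rot: [[-0.993, -0.115, -0.001], [-0.115, 0.993, -0.0], [0.001, -0.0, -1.0]]
contact_force: [-1.6, -0.6, -0.3]
finger_gap: 0.39
grip_force: 25.0
```

Emit:
jog_arm --targets '[{"dx":2,"dy":0,"dz":-5,"turn":0},{"dx":4,"dy":0,"dz":-8,"turn":0},{"dx":5,"dy":0,"dz":-10,"turn":0},{"dx":5,"dy":0,"dz":-10,"turn":0},{"dx":5,"dy":0,"dz":-10,"turn":0},{"dx":5,"dy":0,"dz":-11,"turn":0},{"dx":5,"dy":0,"dz":-10,"turn":0}]'

```text
t: 22.82
tool_pos: [0.6017, 0.1172, 0.2116]
eef_rot: [[-0.993, -0.115, 0.0], [-0.115, 0.993, 0.0], [-0.0, -0.0, -1.0]]
contact_force: [-0.5, -0.8, -3.5]
finger_gap: 0.39
grip_force: 25.0
```

```bash
python3 -c "
from h import *
plan((.6017,.1172,.262,186.55,2),(.663,-.1725,.262,84,11))
"
```

```text
[{"dx":0,"dy":0,"dz":-25,"turn":0},{"dx":0,"dy":0,"dz":-25,"turn":0},{"dx":-2,"dy":-27,"dz":-0,"turn":9},{"dx":-7,"dy":-26,"dz":-0,"turn":10},{"dx":-11,"dy":-24,"dz":-0,"turn":9},{"dx":-15,"dy":-23,"dz":-0,"turn":9},{"dx":-18,"dy":-20,"dz":-0,"turn":10},{"dx":-21,"dy":-16,"dz":-0,"turn":9},{"dx":-24,"dy":-13,"dz":-0,"turn":9},{"dx":-25,"dy":-9,"dz":-0,"turn":10}]
[{"dx":-27,"dy":-5,"dz":-0,"turn":9},{"dx":-27,"dy":0,"dz":-0,"turn":9},{"dx":-26,"dy":4,"dz":-0,"turn":10}]
end [ 663. -172.  262.] -276.4
```

Emit:
jog_arm --targets '[{"dx":0,"dy":0,"dz":-25,"turn":0},{"dx":0,"dy":0,"dz":-25,"turn":0},{"dx":-2,"dy":-27,"dz":0,"turn":9},{"dx":-7,"dy":-26,"dz":0,"turn":10},{"dx":-11,"dy":-24,"dz":0,"turn":9},{"dx":-15,"dy":-23,"dz":0,"turn":9},{"dx":-18,"dy":-20,"dz":0,"turn":10},{"dx":-21,"dy":-16,"dz":0,"turn":9},{"dx":-24,"dy":-13,"dz":0,"turn":9},{"dx":-25,"dy":-9,"dz":0,"turn":10}]'

```text
t: 24.08
tool_pos: [0.6465, -0.094, 0.2611]
eef_rot: [[-0.363, 0.932, 0.0], [0.932, 0.363, 0.0], [0.0, 0.0, -1.0]]
contact_force: [0.1, -0.1, -2.4]
finger_gap: 0.391
grip_force: 25.0
```

Emit:
jog_arm --targets '[{"dx":-27,"dy":-5,"dz":0,"turn":9},{"dx":-27,"dy":0,"dz":0,"turn":9},{"dx":-26,"dy":4,"dz":0,"turn":10},{"dx":0,"dy":0,"dz":0,"turn":0},{"dx":0,"dy":0,"dz":0,"turn":0}]'

```text
t: 24.7
tool_pos: [0.6632, -0.1715, 0.2609]
eef_rot: [[0.109, 0.994, -0.0], [0.994, -0.109, 0.0], [0.0, -0.0, -1.0]]
contact_force: [-0.1, -0.2, -3.6]
finger_gap: 0.389
grip_force: 25.0
```

```bash
python3 -c "
from h import *
s=manip.read_state();print(s['t'],s['tool_pos'],yaw_of(s['eef_rot']),s['contact_force'],s['finger_gap'])
p,im,d=shot('s2',cam='side')
q,iw,d=shot('w8')
a=cv2.resize(im[90:230,230:400],(400,329),interpolation=cv2.INTER_CUBIC);b=cv2.resize(iw,(400,250))
cv2.imwrite('pics/m2.png',np.vstack([a,b])[:,:,::-1])
"
```

```text
24.7 [ 0.66318501 -0.17152727  0.26087458] 83.75345796395843 [-0.1023522  -0.20565323 -3.62294493] 0.38887623029496476
```

View pics/m2.png

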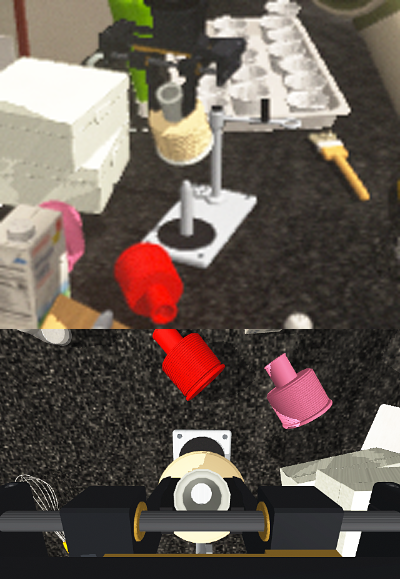

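The spool is still tilted, and its top leans towards the robot's left (+y). I'll estimate the tilt numerically from the wrist picture.

Run:
```python
from h import *
s=manip.read_state();R=s["eef_rot"];p,_=pickle.load(open("pics/w8.pkl","rb"))
P=s["tool_pos"]-.002*R[:,2]
M=manip.trace("wrist","full_spool");print([(np.round(q["centre"]),q["confidence"],np.argwhere(q["region"]).min(0),np.argwhere(q["region"]).max(0)) for q in M][:3])
im=cv2.imread("pics/w8.png");g=im[:,322].astype(int);print("col322 rows150-300:",[(r,g[r].tolist()) for r in range(180,290,3)])
th=np.linspace(0,2*np.pi,180)[:,None]
for t in(10,15,20,24,26,28):
    a=np.sin(np.radians(t))*R[:,0]-np.cos(np.radians(t))*R[:,2]
    v=R[:,1];u=np.cross(v,a);o=[t]
    for h,r in((.11,.018),(.11,.0125),(0,.0125),(.068,.04),(0,.042)):
        q=proj(p,P+(h-.097)*a+r*(np.cos(th)*u+np.sin(th)*v));o.append((h,r,np.round(q.min(0)).tolist(),np.round(q.max(0)).tolist()))
    print(o)
```

```text
[(array([471., 104.]), 0.9, array([ 39, 423]), array([159, 531])), (array([324., 244.]), 0.86, array([194, 255]), array([342, 390])), (array([299.,  51.]), 0.76, array([  0, 244]), array([114, 359]))]
col322 rows150-300: [(180, [43, 44, 42]), (183, [42, 43, 41]), (186, [46, 44, 46]), (189, [46, 47, 47]), (192, [45, 45, 45]), (195, [162, 231, 255]), (198, [132, 191, 220]), (201, [209, 249, 254]), (204, [208, 248, 254]), (207, [209, 249, 254]), (210, [213, 250, 254]), (213, [212, 249, 254]), (216, [223, 255, 255]), (219, [153, 207, 229]), (222, [150, 206, 230]), (225, [226, 233, 231]), (228, [191, 205, 202]), (231, [208, 223, 222]), (234, [225, 233, 232]), (237, [212, 225, 224]), (240, [139, 151, 150]), (243, [138, 149, 149]), (246, [130, 141, 138]), (249, [248, 248, 247]), (252, [247, 248, 247]), (255, [247, 248, 247]), (258, [247, 248, 247]), (261, [247, 248, 247]), (264, [248, 248, 247]), (267, [247, 248, 247]), (270, [247, 248, 247]), (273, [247, 248, 247]), (276, [248, 249, 247]), (279, [159, 160, 158]), (282, [93, 101, 100]), (285, [94, 103, 101]), (288, [95, 104, 102])]
[10, (0.
[... 707 characters left out ...]
.11, 0.018, [279.0, 230.0], [367.0, 320.0]), (0.11, 0.0125, [293.0, 244.0], [354.0, 306.0]), (0, 0.0125, [307.0, 245.0], [339.0, 279.0]), (0.068, 0.04, [249.0, 195.0], [397.0, 345.0]), (0, 0.042, [268.0, 207.0], [378.0, 319.0])]
[26, (0.11, 0.018, [279.0, 229.0], [367.0, 319.0]), (0.11, 0.0125, [293.0, 243.0], [354.0, 305.0]), (0, 0.0125, [306.0, 250.0], [339.0, 283.0]), (0.068, 0.04, [249.0, 197.0], [397.0, 348.0]), (0, 0.042, [267.0, 211.0], [378.0, 325.0])]
[28, (0.11, 0.018, [279.0, 229.0], [367.0, 319.0]), (0.11, 0.0125, [293.0, 242.0], [354.0, 304.0]), (0, 0.0125, [306.0, 254.0], [340.0, 288.0]), (0.068, 0.04, [249.0, 199.0], [397.0, 351.0]), (0, 0.042, [267.0, 216.0], [379.0, 330.0])]
```

Emit:
jog_arm --targets '[{"dx":-2,"dy":0,"dz":16,"turn":0},{"dx":-2,"dy":0,"dz":18,"turn":0},{"dx":-1,"dy":0,"dz":15,"turn":0},{"dx":0,"dy":0,"dz":10,"turn":0},{"dx":0,"dy":0,"dz":6,"turn":0},{"dx":0,"dy":0,"dz":5,"turn":0},{"dx":0,"dy":0,"dz":0,"turn":0}]'

```text
t: 25.72
tool_pos: [0.6628, -0.1771, 0.1907]
eef_rot: [[0.111, 0.994, -0.0], [0.994, -0.111, 0.0], [0.0, -0.0, -1.0]]
contact_force: [0.9, 0.1, -4.2]
finger_gap: 0.389
grip_force: 25.0
```

Emit:
jog_arm --targets '[{"dx":0,"dy":0,"dz":3,"turn":0},{"dx":0,"dy":0,"dz":3,"turn":0},{"dx":0,"dy":0,"dz":2,"turn":0},{"dx":0,"dy":0,"dz":0,"turn":0}]' --squeeze 15

```text
t: 26.22
tool_pos: [0.6627, -0.1771, 0.1826]
eef_rot: [[0.111, 0.994, -0.0], [0.994, -0.111, 0.0], [0.0, -0.0, -1.0]]
contact_force: [0.1, 0.9, -3.7]
finger_gap: 0.387
grip_force: 15.0
```

Emit:
jog_arm --targets '[{"dx":-5,"dy":0,"dz":-1,"turn":0},{"dx":-6,"dy":0,"dz":-1,"turn":0},{"dx":-6,"dy":0,"dz":-1,"turn":0},{"dx":-6,"dy":0,"dz":0,"turn":0},{"dx":0,"dy":0,"dz":0,"turn":0}]'

```text
t: 26.85
tool_pos: [0.6602, -0.2006, 0.1857]
eef_rot: [[0.112, 0.994, 0.0], [0.994, -0.112, -0.0], [-0.0, 0.0, -1.0]]
contact_force: [-0.0, 1.9, -3.3]
finger_gap: 0.391
grip_force: 15.0
```

Emit:
jog_arm --targets '[{"dx":-5,"dy":0,"dz":0,"turn":0},{"dx":-5,"dy":0,"dz":0,"turn":0},{"dx":-4,"dy":0,"dz":2,"turn":0},{"dx":0,"dy":0,"dz":4,"turn":0},{"dx":0,"dy":0,"dz":5,"turn":0},{"dx":0,"dy":0,"dz":0,"turn":0}]'

```text
t: 27.6
tool_pos: [0.6585, -0.2139, 0.1739]
eef_rot: [[0.111, 0.994, -0.001], [0.994, -0.111, 0.0], [0.0, -0.001, -1.0]]
contact_force: [-0.1, -0.1, -3.0]
finger_gap: 0.393
grip_force: 15.0
```

Emit:
jog_arm --targets '[{"dx":0,"dy":0,"dz":8,"turn":0},{"dx":0,"dy":0,"dz":10,"turn":0},{"dx":0,"dy":0,"dz":10,"turn":0},{"dx":0,"dy":0,"dz":10,"turn":0},{"dx":0,"dy":0,"dz":8,"turn":0},{"dx":0,"dy":0,"dz":5,"turn":0},{"dx":0,"dy":0,"dz":3,"turn":0},{"dx":0,"dy":0,"dz":0,"turn":0}]'

```text
t: 28.6
tool_pos: [0.6587, -0.2138, 0.1207]
eef_rot: [[0.111, 0.994, -0.0], [0.994, -0.111, 0.0], [0.0, -0.0, -1.0]]
contact_force: [-0.5, -0.0, -3.3]
finger_gap: 0.391
grip_force: 15.0
```

Emit:
jog_arm --targets '[{"dx":0,"dy":0,"dz":2,"turn":0},{"dx":0,"dy":0,"dz":1,"turn":0},{"dx":0,"dy":0,"dz":1,"turn":0},{"dx":0,"dy":0,"dz":1,"turn":0},{"dx":0,"dy":0,"dz":0,"turn":0}]'

```text
t: 29.22
tool_pos: [0.6587, -0.2139, 0.1157]
eef_rot: [[0.111, 0.994, -0.0], [0.994, -0.111, 0.0], [0.0, -0.0, -1.0]]
contact_force: [-0.1, 0.0, -4.1]
finger_gap: 0.391
grip_force: 15.0
```

Emit:
jog_arm --targets '[{"dx":0,"dy":0,"dz":1,"turn":0},{"dx":0,"dy":0,"dz":1,"turn":0},{"dx":0,"dy":0,"dz":1,"turn":0},{"dx":0,"dy":0,"dz":0,"turn":0}]'

```text
t: 29.72
tool_pos: [0.6589, -0.215, 0.1148]
eef_rot: [[0.111, 0.994, 0.002], [0.994, -0.111, -0.003], [-0.003, 0.002, -1.0]]
contact_force: [-2.7, -3.1, 8.4]
finger_gap: 0.393
grip_force: 15.0
```

Emit:
jog_arm --targets '[{"dx":0,"dy":0,"dz":-1,"turn":0},{"dx":0,"dy":0,"dz":0,"turn":0},{"dx":0,"dy":0,"dz":0,"turn":0},{"dx":0,"dy":0,"dz":0,"turn":0},{"dx":0,"dy":0,"dz":0,"turn":0},{"dx":0,"dy":0,"dz":-20,"turn":0},{"dx":0,"dy":0,"dz":-40,"turn":0},{"dx":0,"dy":0,"dz":-45,"turn":0},{"dx":0,"dy":0,"dz":-40,"turn":0},{"dx":0,"dy":0,"dz":0,"turn":0}]' --hand 0

```text
t: 30.98
tool_pos: [0.6594, -0.2141, 0.2624]
eef_rot: [[0.111, 0.994, 0.006], [0.994, -0.111, -0.003], [-0.002, 0.006, -1.0]]
contact_force: [0.2, 0.4, -0.8]
finger_gap: 1.0
grip_force: 0.0
```

Run:
```python
from h import *
from chk import sil,iou
s=manip.read_state();print(s['t'],s['tool_pos'],s['finger_gap'])
p,im,d=shot('w9',['full_spool','guide_arm_knob'])
for m in d['full_spool'][:2]:
    M=m['region']
    for z in(.02,.03,.05):
        S=np.array([.6586,-.2148,z]);up=np.array([0,0,1.])
        q=sil(p,S,up,tube=((0,.018),(.11,.018)))|sil(p,S+[0,0,.006],up,parts=((0,.04),(.062,.04)))
        print(z,round(iou(q,M),3),np.argwhere(q).min(0),np.argwhere(q).max(0),np.argwhere(M).min(0),np.argwhere(M).max(0))
g=cv2.cvtColor(im,cv2.COLOR_RGB2GRAY);q=proj(p,[.6586,-.2148,.13])[0];print('pred collar top',q)
x,y=int(q[0]),int(q[1]);c=cv2.HoughCircles(g[y-50:y+50,x-50:x+50],cv2.HOUGH_GRADIENT,1,10,param1=120,param2=14,minRadius=12,maxRadius=30)
print(None if c is None else c[0][:4]+[x-50,y-50,0])
plan((.5705,-.3396,.255,186.7,10),(.5705,-.3396,.194,186.7,3))
```

```text
30.975 [ 0.65937171 -0.21411425  0.2624087 ] 1.0001595685307694
full_spool [([473.0, 59.0], 0.91), ([322.0, 182.0], 0.85), ([301.0, 23.0], 0.7)]
guide_arm_knob [([284.0, 349.0], 0.81), ([318.0, 244.0], 0.59)]
0.02 0.0 [137 281] [223 361] [  0 424] [118 535]
0.03 0.0 [138 280] [227 363] [  0 424] [118 535]
0.05 0.0 [140 277] [234 365] [  0 424] [118 535]
0.02 0.891 [137 281] [223 361] [141 282] [226 360]
0.03 0.871 [138 280] [227 363] [141 282] [226 360]
0.05 0.766 [140 277] [234 365] [141 282] [226 360]
pred collar top [321.1420603 196.5692505]
[[320.5        200.5         14.60000038]
 [328.5        169.5         29.39999962]
 [306.5        168.5         23.79999924]
 [330.5        197.5         24.79999924]]
[{"dx":-13,"dy":-7,"dz":0,"turn":-10},{"dx":-12,"dy":-10,"dz":0,"turn":-11},{"dx":-10,"dy":-12,"dz":1,"turn":-10},{"dx":-8,"dy":-13,"dz":-0,"turn":-10},{"dx":-6,"dy":-14,"dz":0,"turn":-11},{"dx":-2,"dy":-16,"dz":0,"turn":-10},{"dx":0,"dy":-15,"dz":1,"turn":-10},{"dx":3,"dy":-15,"dz":-0,"turn":-10},{"dx":5,"dy":-14,"dz":0,"turn":-11},{"dx":8,"dy":-13,"dz":0,"turn":-10}]
[{"dx":0,"dy":-0,"dz":20,"turn":-0},{"dx":0,"dy":-0,"dz":21,"turn":-0},{"dx":0,"dy":-0,"dz":20,"turn":-0}]
end [ 571. -339.  194.] 186.6
```

Emit:
jog_arm --targets '[{"dx":-13,"dy":-7,"dz":0,"turn":-10.2},{"dx":-12,"dy":-10,"dz":0,"turn":-10.4},{"dx":-10,"dy":-12,"dz":1,"turn":-10.3},{"dx":-8,"dy":-13,"dz":0,"turn":-10.3},{"dx":-6,"dy":-14,"dz":0,"turn":-10.3},{"dx":-2,"dy":-16,"dz":0,"turn":-10.3},{"dx":0,"dy":-15,"dz":1,"turn":-10.3},{"dx":3,"dy":-15,"dz":0,"turn":-10.3},{"dx":5,"dy":-14,"dz":0,"turn":-10.3},{"dx":8,"dy":-13,"dz":0,"turn":-10.3}]' --hand 0.55

```text
t: 32.38
tool_pos: [0.5705, -0.3395, 0.2549]
eef_rot: [[-0.993, -0.121, -0.002], [-0.121, 0.993, 0.002], [0.002, 0.002, -1.0]]
contact_force: [-0.3, 0.4, 0.3]
finger_gap: 0.453
grip_force: 0.0
```

Run:
```python
from h import *
s=manip.read_state();print(s['t'],s['tool_pos'],yaw_of(s['eef_rot']),s['finger_gap'])
p,im,d=shot('w10',['guide_arm_knob'])
for m in d['guide_arm_knob'][:2]:
    r=np.argwhere(m['region']);print(len(r),r.min(0),r.max(0))
g=im.max(2)<60;x=proj(p,[.5705,-.3396,.203])[0];print('pred top',x)
X,Y=int(x[0]),int(x[1]);n,l,st,ce=cv2.connectedComponentsWithStats(g[Y-45:Y+45,X-45:X+45].astype(np.uint8))
print([(st[i].tolist(),np.round(ce[i]+[X-45,Y-45])) for i in range(1,n) if st[i,4]>80])
plan((.5705,-.3396,.194,186.7,3))
```

```text
32.375 [ 0.57046553 -0.33945349  0.254924  ] -173.0366581625947 0.45289942679286216
guide_arm_knob [([325.0, 204.0], 0.58)]
2922 [133 299] [290 344]
pred top [321.91246426 230.11932855]
[([0, 0, 39, 90, 1190], array([285., 232.])), ([65, 0, 25, 10, 137], array([356., 188.])), ([35, 18, 23, 36, 674], array([322., 220.])), ([85, 53, 5, 37, 150], array([363., 257.]))]
[{"dx":-0,"dy":0,"dz":20,"turn":-0},{"dx":-0,"dy":0,"dz":21,"turn":-0},{"dx":-0,"dy":0,"dz":20,"turn":-0}]
end [ 570. -340.  194.] -173.4
```

Emit:
jog_arm --targets '[{"dx":0,"dy":0,"dz":20,"turn":0},{"dx":0,"dy":0,"dz":21,"turn":0},{"dx":0,"dy":0,"dz":20,"turn":0},{"dx":0,"dy":0,"dz":0,"turn":0}]'

```text
t: 32.98
tool_pos: [0.5708, -0.3382, 0.1935]
eef_rot: [[-0.994, -0.112, -0.003], [-0.112, 0.994, 0.003], [0.003, 0.004, -1.0]]
contact_force: [0.8, -0.1, -0.1]
finger_gap: 0.447
grip_force: 0.0
```

Emit:
jog_arm --targets '[{"dx":0,"dy":0,"dz":0,"turn":0},{"dx":0,"dy":0,"dz":0,"turn":0},{"dx":0,"dy":0,"dz":0,"turn":0},{"dx":0,"dy":0,"dz":0,"turn":0}]' --hand 1 --squeeze 6

```text
t: 33.48
tool_pos: [0.5712, -0.3393, 0.1964]
eef_rot: [[-0.993, -0.115, 0.001], [-0.115, 0.993, -0.001], [-0.001, -0.001, -1.0]]
contact_force: [-0.1, 1.0, 3.9]
finger_gap: 0.163
grip_force: 6.0
```

Emit:
jog_arm --targets '[{"dx":-1,"dy":13,"dz":0,"turn":10},{"dx":-1,"dy":13,"dz":0,"turn":10},{"dx":-1.5,"dy":13,"dz":0,"turn":10},{"dx":-1,"dy":13,"dz":0,"turn":10},{"dx":-1,"dy":13,"dz":0,"turn":10}]'

```text
t: 34.1
tool_pos: [0.5909, -0.2793, 0.1964]
eef_rot: [[-0.722, 0.691, 0.0], [0.691, 0.722, -0.001], [-0.001, -0.001, -1.0]]
contact_force: [0.7, -3.7, 2.3]
finger_gap: 0.164
grip_force: 6.0
```

Emit:
jog_arm --targets '[{"dx":-1.5,"dy":13,"dz":0,"turn":10},{"dx":-1,"dy":13,"dz":0,"turn":10},{"dx":-1,"dy":13,"dz":0,"turn":10},{"dx":-1,"dy":13,"dz":0,"turn":10},{"dx":0,"dy":0,"dz":0,"turn":0}]'

```text
t: 34.72
tool_pos: [0.6373, -0.2565, 0.1963]
eef_rot: [[-0.117, 0.993, 0.002], [0.993, 0.117, -0.001], [-0.002, 0.002, -1.0]]
contact_force: [-0.4, -1.7, 4.9]
finger_gap: 0.166
grip_force: 6.0
```

Emit:
jog_arm --targets '[{"dx":-1,"dy":10,"dz":0,"turn":8},{"dx":0,"dy":3,"dz":0,"turn":2},{"dx":0,"dy":2,"dz":0,"turn":2},{"dx":0,"dy":0,"dz":0,"turn":0}]'

```text
t: 35.22
tool_pos: [0.6516, -0.2565, 0.1963]
eef_rot: [[0.09, 0.996, 0.001], [0.996, -0.09, -0.001], [-0.001, 0.001, -1.0]]
contact_force: [-0.7, -1.7, 4.7]
finger_gap: 0.165
grip_force: 6.0
```

Emit:
jog_arm --targets '[{"dx":0,"dy":1,"dz":0,"turn":0},{"dx":0,"dy":1,"dz":0,"turn":0},{"dx":0,"dy":1,"dz":0,"turn":0},{"dx":0,"dy":0,"dz":0,"turn":0}]'

```text
t: 35.72
tool_pos: [0.6536, -0.2565, 0.1962]
eef_rot: [[0.091, 0.996, -0.002], [0.996, -0.091, 0.0], [-0.0, -0.002, -1.0]]
contact_force: [-5.0, -1.3, 7.0]
finger_gap: 0.167
grip_force: 6.0
```

Emit:
jog_arm --targets '[{"dx":0,"dy":1,"dz":0,"turn":0},{"dx":0,"dy":1,"dz":0,"turn":0},{"dx":0,"dy":0,"dz":0,"turn":0}]' --squeeze 10

```text
t: 36.1
tool_pos: [0.6539, -0.2566, 0.1962]
eef_rot: [[0.092, 0.996, -0.007], [0.996, -0.092, 0.001], [0.001, -0.007, -1.0]]
contact_force: [-16.1, 1.1, 10.1]
finger_gap: 0.166
grip_force: 10.0
```

Emit:
jog_arm --targets '[{"dx":0,"dy":0,"dz":0,"turn":0},{"dx":0,"dy":-1,"dz":0,"turn":0},{"dx":0,"dy":-1,"dz":0,"turn":0},{"dx":0,"dy":0,"dz":0,"turn":0},{"dx":0,"dy":0,"dz":-20,"turn":0},{"dx":0,"dy":0,"dz":-40,"turn":0},{"dx":0,"dy":20,"dz":-40,"turn":0},{"dx":0,"dy":0,"dz":0,"turn":0},{"dx":0,"dy":0,"dz":0,"turn":0}]' --hand 0.3

```text
t: 37.22
tool_pos: [0.6744, -0.2581, 0.2943]
eef_rot: [[0.093, 0.996, -0.002], [0.996, -0.093, 0.001], [0.001, -0.002, -1.0]]
contact_force: [-0.1, -0.4, -0.4]
finger_gap: 0.695
grip_force: 0.0
```

Run:
```python
from h import *
s=manip.read_state();print(s['t'],s['tool_pos'],s['finger_gap'])
p,im,d=shot('w11',['guide_arm_knob','full_spool'])
S=np.array([.6586,-.2148,0])
for th in(0,.03,.06,.1):
    ang=np.radians(90-6.3)+th;u=np.array([np.cos(ang),np.sin(ang),0]);H=S-.115*np.array([np.cos(np.radians(83.7)),np.sin(np.radians(83.7)),0])
    print(th,'knobtop',proj(p,H+.075*u+[0,0,.203])[0].round(1),'knobfoot',proj(p,H+.075*u+[0,0,.17])[0].round(1),'eye',proj(p,H+.115*u+[0,0,.165])[0].round(1))
g=im.max(2)<60;x=proj(p,H+.075*u+[0,0,.203])[0];X,Y=int(x[0]),int(x[1])
n,l,st,ce=cv2.connectedComponentsWithStats(g[Y-50:Y+30,X-40:X+40].astype(np.uint8))
print([((st[i]+[X-40,Y-50,0,0,0]).tolist(),np.round(ce[i]+[X-40,Y-50])) for i in range(1,n) if st[i,4]>60])
for c,t in(('top','empty_core'),('side','empty_core'),('top','sugar_shaker'),('top','milk_carton'),('top','measuring_jug')):
    if t=='empty_core':manip.snapshot(c)
    elif t=='sugar_shaker':manip.snapshot('top')
    print(c,t,[(np.round(q['centre']).tolist(),round(q['confidence'],2)) for q in manip.recognise(c,t)][:2])
```

```text
37.225 [ 0.6743718  -0.25814461  0.29430983] 0.6945078374577468
guide_arm_knob [([299.0, 210.0], 0.66)]
full_spool [([290.0, 11.0], 0.98), ([453.0, 32.0], 0.76), ([310.0, 134.0], 0.66)]
0 knobtop [295.6 208.2] knobfoot [298.9 196.7] eye [299.2 148.1]
0.03 knobtop [292.5 208.2] knobfoot [296.3 196.7] eye [295.  148.1]
0.06 knobtop [289.5 208.3] knobfoot [293.6 196.8] eye [290.8 148.2]
0.1 knobtop [285.4 208.5] knobfoot [290. 197.] eye [285.2 148.6]
[([245, 158, 21, 80, 1216], array([254., 199.])), ([286, 190, 21, 28, 450], array([296., 203.]))]
top empty_core [([258.0, 179.0], 0.79)]
side empty_core [([265.0, 250.0], 0.65)]
top sugar_shaker []
top milk_carton [([306.0, 139.0], 0.84)]
top measuring_jug [([225.0, 279.0], 0.6)]
```

```bash
python3 -c "
from rig import manip
print(manip.job_done())"
```

```text
the job is handed in; nothing more can be done
None
```

The job is handed in at about 37 s of robot time: the empty core is home on the middle peg, the full spool is seated on the stand and the guide arm is back at its stop. The part-used spool, milk carton, jug and shaker were not moved, though the last check did not detect the shaker.

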